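# Smooth down the slide-tray tabs

### The arm

A 6-joint arm with a two-finger parallel gripper is mounted at the origin on the work surface. World frame = base frame: x ahead of the robot, y to its left, z up, the work surface at z = 0. Lengths are in m, angles in degrees, forces in N, time in s.
With the tool pointing down it reaches from about 0.4 to 0.825 m from the base axis. Payload 7 kg.
Tool frame: the origin (TCP) lies between the finger pads, 19 mm behind the fingertips; this is the grasp point; z points along the fingers, y is the line along which they close (so a half turn about z gives the same grasp; the last joint's range is limited). The gripper opens to 88 mm and grips with 3 to 60 N. Pads are 19 mm wide; open, the fingers measure 130 mm over their backs; the gripper's body (78 mm by 193 mm) begins 47 mm behind the grasp point.
Start: joints at [89.215, 20.546, 0.682, 0, -70.136, -16.507], TCP at [0.201, 0.644, 0.245] pointing down, gripper open.
Joint ranges: [-176.03, 176.03], [-82.01, 121.73], [-58.28, 71.71], [-173.87, 95.51], [-174.79, -0.11], [-173.66, 173.66]. Speed limits (degrees/s): [136.94, 136.94, 172.46, 180, 180, 180].

### API

Orientations are given as [roll, pitch, yaw] about the fixed x, y, z axes, in that order (R = Rz(yaw) Ry(pitch) Rx(roll)).
In Python, from plant import get_obs, snapshot, close_job, spot_in, spot_point gives the robot as it stands.
- The arm moves only by the tool play_rows, never from a script. Its argument "plan" is a list of rows, each a list of 6 numbers: the shift along the tool's x, y, z in cm, then the turn, a rotation vector about the tool's x, y, z in degrees. A call has 1 to 20 rows; each row shifts and turns the commanded pose from where the row before left it, along the tool's axes as they then stand; what a row does not reach is not made up. A row lasts 1/12 s, in which the tool goes at most 41.7 mm and 7.16 degrees, less where a joint would pass 70% of its speed; a pose out of reach is approached as far as the arm can. A call is refused whole if a number of a shift passes 4.17 or a number of a turn 7.16, either way. A call with a gripper value outside its range is refused whole. "grip" is the finger opening in cm, from 0 to 8.76, set as the call begins (left out, the last holds). The fingers move at their own pace and stop on an object; the grip force is fixed at half the most. Time passes only in rows, so rows that do not move let the fingers close. It gives the time, the measured TCP pose, the force, the opening and the grip force at its end, in the units of the state.
- get_obs(): the state, without advancing time (a new reading comes with each control period).
- snapshot(name): name is "scene" or "top" or "wrist"; returns a dict with "frame" (400x640x3 uint8, red, green, blue), "fx", "fy", "cx", "cy" (pixels), "position" and "attitude" of the camera in the world. Camera axes: x right, y down, z forward; pixel columns grow to the right and rows downward; lengths in m; the calibration is good to about 2 mm. A picture is of the moment at which its call begins. There is no depth.
- close_job(): hands the job in; it is judged then, once.
Trained networks look in the newest picture that a camera, given by its name, has taken for a name from the list of things; names that differ only in an ending like _2 or _b are one class to them, and where a whole thing is asked for, a point or a joint stands for the part that bears it (a point fixed in the world has none). Each returns a list of dicts, best first, with "score" (0 to 1); they miss things now and then, are a little off and sometimes report something else, mostly with a low value. They report only what shows in the picture. A call takes as long as a camera call.
- spot_in(camera, thing): "position" ([x, y, z] in m, in world coordinates, good to about 4 mm: the middle of the surface that is visible of it).
- spot_point(camera, thing): "position" ([x, y, z] in m, in world coordinates, good to about 4 mm: a listed point, or the origin of a listed thing).
The state is a dict: "clock": time; "joint_pos": joint angles; "qvel": joint speeds; "tau": joint torques, N m; "tool_pos": TCP position; "orientation": TCP orientation; "force": force on the tool from outside, world axes, zero at the start; "moment": the same for the moment, N m; "opening": finger opening in m; "gripper_force": force on a finger pad.
Only numpy, scipy, OpenCV 4.12 (cv2) and the standard library are available. Lean on these libraries where they do the work, as an engineer would, in place of code of your own. Each camera call takes 0.05 s, during which the arm holds its last target. There are 200 camera calls.

### The job

The curved slide tray has six steel retaining tabs standing up. Close the fingers and, starting with the tab at the black-knob end, run the fingertips lightly along the row to the other end so that the tabs fold flat one after another, keeping the hand down close to the row until the last one is flat. Do not grip, lift or shove the tray, and leave the things around it where they are; finish clear of everything.

Things in the scene. Friction and masses are not known exactly. Their poses are not given: they have to be found in the camera images.
- tray: White arc-shaped microscope-slide tray with six glass slides, loose on the bench (0.75 to 1 kg, 240 x 105 mm, 10 mm thick). Origin: underside, below mid-row; z up. The row is an arc of radius 200 mm, centre at tray x = -200 mm, y = 0 (hollow side, towards the robot), running from the +y end (black lifting knob, 20 mm wide, 34 mm high, outside the row) to the -y end.
- tab1 (a joint): Hinge angle (rad) of dark steel tab 1, at the knob end: 0 to 0.06 = raised, free end 12 mm up; 0.42 = flat (hard stop); above 0.28 counts as flat. Each tab is a plate 30 mm long along the row, 24 wide, 3 thick, hinged at its edge nearer the knob end, so a fingertip sliding away from the knob end rides on it and folds it down. No spring: 1 to 2 N folds it and it stays.
- tab2 (a joint): Hinge angle (rad) of dark steel tab 2 of 6 counted from the knob end: about 0 to 0.06 = raised, free end 12 mm up; 0.42 = flat (hard stop).
- tab3 (a joint): Hinge angle (rad) of dark steel tab 3 of 6 counted from the knob end: about 0 to 0.06 = raised, free end 12 mm up; 0.42 = flat (hard stop).
- tab4 (a joint): Hinge angle (rad) of dark steel tab 4 of 6 counted from the knob end: about 0 to 0.06 = raised, free end 12 mm up; 0.42 = flat (hard stop).
- tab5 (a joint): Hinge angle (rad) of dark steel tab 5 of 6 counted from the knob end: about 0 to 0.06 = raised, free end 12 mm up; 0.42 = flat (hard stop).
- tab6 (a joint): Hinge angle (rad) of dark steel tab 6 of 6 counted from the knob end: about 0 to 0.06 = raised, free end 12 mm up; 0.42 = flat (hard stop).
- seat1 (a point): Point on the tray: centre of the upper face of tab 1 when flat, 16.5 mm above the bench. Its hinge is 15 mm before this point along the row, its free end 15 mm after. Next tab 34 mm (0.17 rad of the arc) on; the seats lie at arc angles +0.425 to -0.425 rad. Fingertips sweeping 1 to 3 mm above this level fold the tabs flat; lower, they catch on the rigid tray.
- seat2 (a point): Point on the tray: centre of the upper face of tab 2 when flat, 16.5 mm above the bench.
- seat3 (a point): Point on the tray: centre of the upper face of tab 3 when flat, 16.5 mm above the bench.
- seat4 (a point): Point on the tray: centre of the upper face of tab 4 when flat, 16.5 mm above the bench.
- seat5 (a point): Point on the tray: centre of the upper face of tab 5 when flat, 16.5 mm above the bench.
- seat6 (a point): Point on the tray: centre of the upper face of tab 6 when flat, 16.5 mm above the bench.
- oil: Amber dropper bottle, 30 mm diameter, 68 mm tall, standing in the hollow of the tray; origin under its centre. Leave it alone.
- jar: Clear specimen jar, 44 mm diameter, 55 mm tall, standing beyond the last tab's end of the tray; origin under its centre. Leave it alone.
- coverbox: Clear box of cover glasses, 30 x 30 x 22 mm, in the hollow of the tray; origin under its centre. Leave it alone.
- slidebox: Grey slide box with a black lid, 85 x 100 x 35 mm; origin under its centre. Leave it alone.
- petri: Clear closed Petri dish, 94 mm diameter, 16 mm tall; origin under its centre. Leave it alone.
- tweezers: Steel tweezers lying flat, 120 mm long, 6 mm thick; origin under its centre. Leave it alone.
- counter: Round steel hand counter, 44 mm diameter, 42 mm tall; origin under its centre. Leave it alone.

How it is judged (in metres and radians):
On the way, in this order (a step that is already met when the one before it is completed fails the run):
1. tab 1 is folded flat while the later ones still stand (value of joint tab1 above 0.28 rad), for 0.05 s.
2. tab 2 is folded flat, after tab 1 (value of joint tab2 above 0.28 rad), for 0.05 s.
3. tab 3 is folded flat, after tab 2 (value of joint tab3 above 0.28 rad), for 0.05 s.
4. tab 4 is folded flat, after tab 3 (value of joint tab4 above 0.28 rad), for 0.05 s.
5. tab 5 is folded flat, after tab 4 (value of joint tab5 above 0.28 rad), for 0.05 s.
6. tab 6 is folded flat, after tab 5 (value of joint tab6 above 0.28 rad), for 0.05 s.
At the end, for the whole second after the job is handed in: All six tabs lie flat (each hinge above 0.28 rad of 0.42), the tray lies on the bench within 20 mm of where it was, at rest, and the seven other things are within 20 mm of where they were (value of joint each of tab1, tab2, tab3, tab4, tab5, tab6 above 0.28 rad and distance of each of tray, oil, jar, coverbox, slidebox, petri, tweezers, counter from where it was at the start of the episode below 0.02 m and height (world z) of tray below 0.006 m and linear speed of tray below 0.01 m/s); the robot touches nothing.
It fails at once if the tray is pressed hard (more than 20 N from the fingers) (contact force between the fingers and tray above 20 N).
It fails at once if the tray is lifted or tipped (height (world z) of tray above 0.008 m or angle between tray's own z axis and vertical above 0.08 rad).
It fails at once if the tray is shoved more than 20 mm (distance of tray from where it was at the start of the episode above 0.02 m).
It fails at once if the hand is raised away from the row (TCP more than 90 mm above the bench, fingertips about 5 cm above the tabs) after the first tab is flat and before the last is (value of joint tab1 above 0.28 rad and not (value of joint tab6 above 0.28 rad) and z of the grasp point in the frame of tray above 0.09 m).
It fails at once if one of the other seven things is moved more than 20 mm or lifted (distance of any of oil, jar, coverbox, slidebox, petri, tweezers, counter from where it was at the start of the episode above 0.02 m).
It also fails if it takes over 40 s, if anything falls off the work surface, if the arm or the gripper's body presses on something with over 40 N, if the wrist force passes 120 N, or if a joint passes its speed limit or range.

## Working session

There is one attempt and no reset: what is moved stays moved. The work goes in short steps, Python scripts to look and compute and a tool call to move; the robot and the scene stay as the last step left them, time stands still between calls to the robot, and variables do not carry over. Pictures are saved under pics/ and viewed, at most 10 in all, crops included, and the job is handed in when it is done.

Besides the shell and the picture viewer there is one more tool, called after "Call:" in YAML: its name, and indented under it one key for each argument. play_rows: Moves the arm, as the interface text tells. Its arguments: {"type":"object","properties":{"plan":{"type":"array","items":{"type":"array","items":{"type":"number"}}},"grip":{"type":"number"}},"required":["plan"]}

```bash
mkdir -p pics; python3 - <<'E'
from plant import *
import cv2,numpy as np
o=get_obs();print({k:o[k] for k in('clock','tool_pos','orientation','opening')})
for c in('top','scene'):
    s=snapshot(c);cv2.imwrite(f'pics/{c}0.png',s['frame'][:,:,::-1]);print(c,s['position'])
    for n in['tray']+[f'seat{i}' for i in range(1,7)]+['oil','jar','coverbox','slidebox','petri','tweezers','counter']:
        print(n,[(np.round(d['position'],3).tolist(),round(d['score'],2)) for d in spot_point(c,n)[:2]])
E
```

```text
{'clock': 0.0, 'tool_pos': array([0.20052938, 0.64403494, 0.24441406]), 'orientation': array([ 1.79903418e+02, -8.29859213e-03, -1.72976272e+01]), 'opening': 0.08790190302381874}
top [ 0.38921679 -0.07429304  1.07277604]
tray [([0.592, -0.012, -0.0], 0.59)]
seat1 [([0.566, -0.059, 0.017], 0.88), ([0.612, 0.063, 0.014], 0.84)]
seat2 [([0.566, -0.059, 0.017], 0.88), ([0.612, 0.063, 0.014], 0.84)]
seat3 [([0.566, -0.059, 0.017], 0.88), ([0.612, 0.063, 0.014], 0.84)]
seat4 [([0.566, -0.059, 0.017], 0.88), ([0.612, 0.063, 0.014], 0.84)]
seat5 [([0.566, -0.059, 0.017], 0.88), ([0.612, 0.063, 0.014], 0.84)]
seat6 [([0.566, -0.059, 0.017], 0.88), ([0.612, 0.063, 0.014], 0.84)]
oil [([0.481, -0.018, 0.003], 0.45), ([0.505, -0.204, 0.0], 0.41)]
jar [([0.506, -0.205, 0.0], 0.55)]
coverbox [([0.511, 0.059, 0.001], 0.68)]
slidebox [([0.567, -0.475, -0.003], 0.56), ([0.601, 0.001, 0.019], 0.56)]
petri [([0.708, 0.201, -0.001], 0.79)]
tweezers [([0.733, -0.054, -0.0], 0.44)]
counter [([0.657, -0.193, 0.002], 0.57)]
scene [1.22181219 0.39612171 0.84967875]
tray [([0.478, -0.016, 0.005], 0.61), ([0.5
[... 166 characters left out ...]
eat3 [([0.612, 0.068, 0.014], 0.94), ([0.598, -0.002, 0.015], 0.9)]
seat4 [([0.612, 0.068, 0.014], 0.94), ([0.598, -0.002, 0.015], 0.9)]
seat5 [([0.612, 0.068, 0.014], 0.94), ([0.598, -0.002, 0.015], 0.9)]
seat6 [([0.612, 0.068, 0.014], 0.94), ([0.598, -0.002, 0.015], 0.9)]
oil [([0.476, -0.016, 0.002], 0.66), ([0.704, 0.203, 0.0], 0.39)]
jar [([0.508, -0.212, 0.004], 0.74), ([0.596, -0.019, 0.0], 0.16)]
coverbox [([0.588, -0.03, 0.021], 0.59), ([0.512, 0.064, 0.004], 0.56)]
slidebox [([0.568, -0.473, 0.0], 0.61)]
petri [([0.705, 0.201, 0.001], 0.57), ([0.598, -0.002, 0.015], 0.42)]
tweezers [([0.732, -0.06, 0.001], 0.7)]
counter [([0.66, -0.19, 0.001], 0.73), ([0.598, -0.019, -0.002], 0.6)]
```

```bash
cat > fit.py <<'E'
from plant import *
import numpy as np
from scipy.optimize import least_squares
A=0.425-0.17*np.arange(6)
def seats(p): # x,y,yaw of the tray
    x=-.2+.2*np.cos(A);y=.2*np.sin(A);c,s=np.cos(p[2]),np.sin(p[2])
    return np.c_[p[0]+c*x-s*y,p[1]+s*x+c*y]
def fit(P,p0):
    def r(p):
        d=np.linalg.norm(P[:,None,:2]-seats(p)[None],axis=2);return np.minimum(d.min(1),.02)
    return min((least_squares(r,[p0[0],p0[1],y]) for y in np.radians(np.arange(-40,41,5))),key=lambda q:q.cost)
def get(c):return np.array([d['position'] for d in spot_point(c,'seat1') if d['score']>.4])
E
python3 - <<'E'
from fit import *
import cv2
Q=[]
for c in('top','scene'):
    s=snapshot(c);P=get(c);print(c,P.round(3).tolist());Q.append(P)
    if c=='top':
        u=cv2.resize(s['frame'][:,:,::-1],(800,500));cv2.imwrite('pics/t1.png',u)
Q=np.vstack(Q);f=fit(Q,[.595,-.015]);print(f.x,np.degrees(f.x[2]),f.cost,seats(f.x).round(3))
E
```

```text
top [[0.544, -0.083, 0.016], [0.614, 0.063, 0.017], [0.584, -0.031, 0.021], [0.562, -0.058, 0.018], [0.607, 0.033, 0.019], [0.602, -0.003, 0.018]]
scene [[0.585, -0.028, 0.02], [0.611, 0.034, 0.023], [0.543, -0.084, 0.015], [0.599, -0.003, 0.017], [0.566, -0.06, 0.015]]
[ 0.59344361 -0.0164489  -0.44878695] -25.713598184337208 3.767370556789683e-05 [[ 0.613  0.066]
 [ 0.61   0.032]
 [ 0.6   -0.001]
 [ 0.585 -0.031]
 [ 0.566 -0.059]
 [ 0.542 -0.083]]
```

View pics/t1.png

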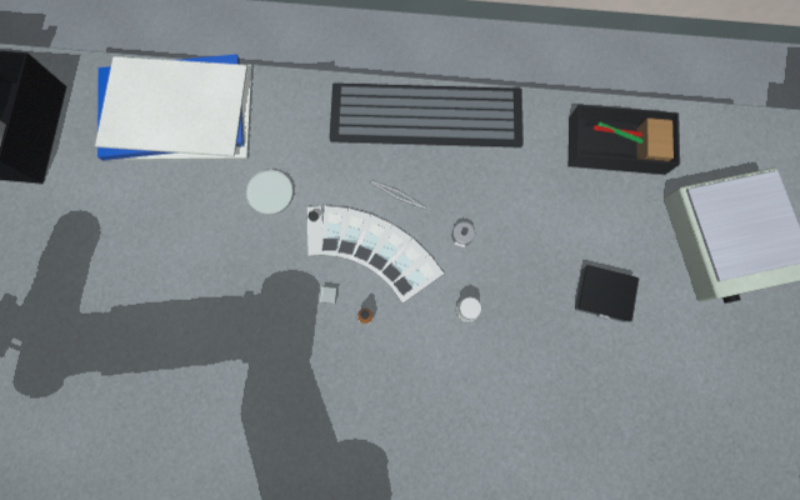

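View pics/scene0.png

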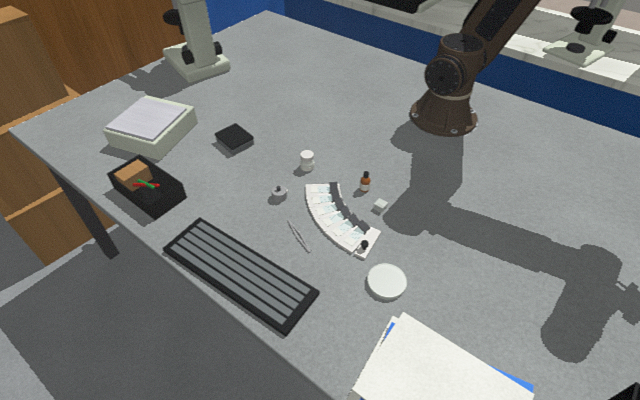

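Call:
play_rows:
  grip: 0
  plan:
    - [2.8,2.08,0,0,0,0]
    - [2.8,2.08,0,0,0,0]
    - [2.8,2.08,0,0,0,0]
    - [2.8,2.08,0,0,0,0]
    - [2.8,2.08,0,0,0,0]
    - [2.8,2.08,0,0,0,0]
    - [2.8,2.08,0,0,0,0]
    - [2.8,2.08,0,0,0,0]
    - [2.8,2.08,0,0,0,0]
    - [2.8,2.08,0,0,0,0]
    - [2.8,2.08,0,0,0,0]
    - [2.8,2.08,0,0,0,0]
    - [2.8,2.08,0,0,0,0]
    - [2.8,2.08,0,0,0,0]
    - [2.8,2.08,0,0,0,0]
    - [2.8,2.08,0,0,0,0]
    - [2.8,2.08,0,0,0,0]
    - [2.8,2.08,0,0,0,0]
    - [2.8,2.08,0,0,0,0]
    - [2.8,2.08,0,0,0,0]

```text
clock: 3.37
tool_pos: [0.6125, 0.0792, 0.2456]
orientation: [-180.0, -0.0, -17.3]
force: [0.8, 0.8, -0.3]
opening: -0.0
gripper_force: 0.0
```

Call:
play_rows:
  plan:
    - [0,0,0,0,0,7]
    - [0,0,0,0,0,7]
    - [0,0,0,0,0,7]
    - [0,0,0,0,0,7]
    - [0,0,0,0,0,7]
    - [0,0,0,0,0,7]
    - [0,0,0,0,0,7]
    - [0,0,0,0,0,7]
    - [0,0,0,0,0,7]
    - [0,0,0,0,0,7]
    - [0,0,0,0,0,0]
    - [0,0,0,0,0,0]
    - [0,0,0,0,0,0]
    - [0,0,0,0,0,0]

```text
clock: 4.53
tool_pos: [0.6117, 0.0808, 0.2454]
orientation: [-180.0, 0.0, -87.1]
force: [-0.2, 0.8, 0.2]
opening: 0.0005
gripper_force: 0.0
```

```bash
python3 - <<'E'
from fit import *
import cv2
o=get_obs();print(o['clock'],o['tool_pos'],o['orientation'],o['joint_pos'],o['force'],o['opening'])
s=snapshot('wrist');P=get('wrist');print(P.round(3).tolist());cv2.imwrite('pics/w1.png',s['frame'][:,:,::-1])
if len(P)>2:
    f=fit(P,[.595,-.015]);print(f.x,np.degrees(f.x[2]),f.cost)
E
```

```text
4.5333 [0.61167822 0.08079704 0.24538389] [-1.79998535e+02  1.66961222e-05 -8.71271406e+01] [ 2.56362846e+01  1.51349155e+01 -7.03074153e+00  5.95494335e-04
 -6.78329856e+01 -2.27636499e+01] [-0.21783535  0.76397205  0.16580842] 0.0004873430885228802
[[0.582, -0.029, 0.016], [0.567, -0.056, 0.018], [0.61, 0.03, 0.014], [0.603, -0.001, 0.013], [0.543, -0.086, 0.02], [0.596, -0.017, 0.003], [0.609, 0.068, 0.015]]
[ 0.59486164 -0.01361061 -0.41456172] -23.752636858368692 0.0001668129077431887
```

View pics/w1.png

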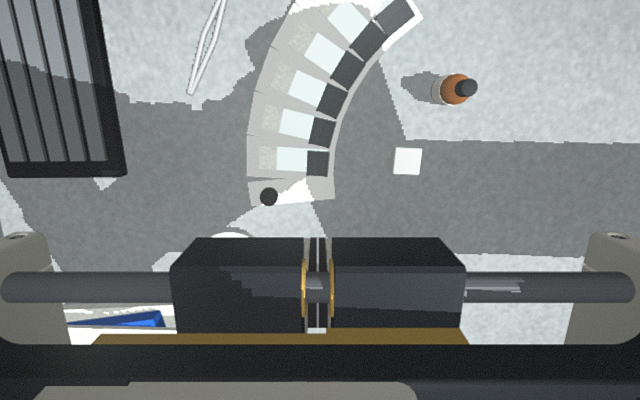

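Call:
play_rows:
  plan:
    - [0,-0.1,3.2,0,0,0]
    - [0,0,3.2,0,0,0]
    - [0,0,3.2,0,0,0]
    - [0,0,3.2,0,0,0]
    - [0,0,3.2,0,0,0]
    - [0,0,2.4,0,0,0]
    - [0,0,0.8,0,0,0]
    - [0,0,0,0,0,0]
    - [0,0,0,0,0,0]
    - [0,0,0,0,0,0]
    - [0,0,0,0,0,0]

```text
clock: 5.55
tool_pos: [0.6139, 0.0813, 0.0554]
orientation: [-179.8, 0.1, -87.3]
force: [0.5, 0.8, -0.2]
opening: 0.0005
gripper_force: 0.0
```

```bash
python3 - <<'E'
from fit import *
import cv2
o=get_obs();print(o['clock'],o['tool_pos'],o['orientation'],o['force'])
s=snapshot('wrist');P=get('wrist');print(P.round(3).tolist());cv2.imwrite('pics/w2.png',s['frame'][:,:,::-1])
E
```

```text
5.55 [0.61390904 0.08133517 0.05537595] [-1.79822224e+02  5.78528722e-02 -8.72677877e+01] [ 0.52020549  0.75532827 -0.24735228]
[[0.613, 0.065, 0.016], [0.584, -0.033, 0.017], [0.603, 0.001, 0.016], [0.608, 0.03, 0.015]]
```

View pics/w2.png

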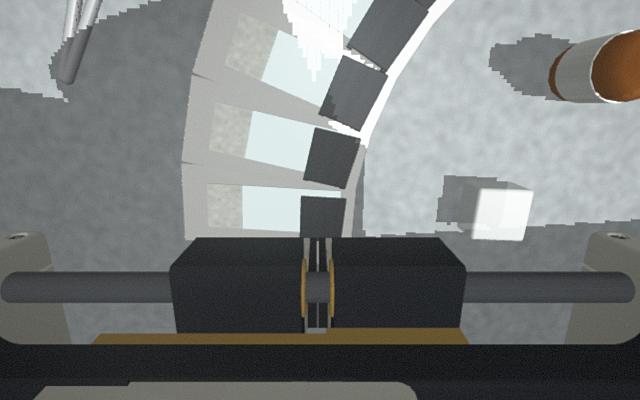

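The fingers line up radially with tab 1 (columns 302–345). I'll lower them at its hinge.

Call:
play_rows:
  plan:
    - [0,0,0.5,0,0,0]
    - [0,0,0.4,0,0,0]
    - [0,0,0.3,0,0,0]
    - [0,0,0.2,0,0,0]
    - [0,0,0.1,0,0,0]
    - [0,0,0,0,0,0]
    - [0,0,0,0,0,0]
    - [0,0,0,0,0,0]
    - [0,0,0,0,0,0]

```text
clock: 6.4
tool_pos: [0.6127, 0.0809, 0.0383]
orientation: [-180.0, 0.0, -87.3]
force: [1.4, 0.1, 1.2]
opening: 0.0007
gripper_force: 0.0
```

Call:
play_rows:
  plan:
    - [0.7,0.02,0.08,0,0,2]
    - [0.7,0.02,0,0,0,2]
    - [0.7,0.02,0,0,0,2]
    - [0.7,0.02,0,0,0,2]
    - [0.7,0.02,0,0,0,2]
    - [0,0,0,0,0,0]
    - [0,0,0,0,0,0]
    - [0,0,0,0,0,0]

```text
clock: 7.07
tool_pos: [0.6108, 0.0455, 0.0376]
orientation: [180.0, -0.0, -97.3]
force: [-1.1, -0.9, 1.2]
opening: 0.0005
gripper_force: 0.7
```

```bash
cat > chk.py <<'E'
from fit import *
import cv2,sys
def chk(n,p=(.5934,-.0164,-.4488)):
    o=get_obs();t=o['tool_pos'];print(o['clock'],t.round(4),o['orientation'].round(2),o['force'].round(1))
    c=np.array(p[:2])-.2*np.array([np.cos(p[2]),np.sin(p[2])]);d=t[:2]-c
    a=np.arctan2(d[1],d[0])-p[2];print('arc',a.round(3),'r',np.hypot(*d).round(4),'yaw want',np.degrees(a+p[2])-90)
    s=snapshot('wrist');cv2.imwrite(f'pics/{n}.png',s['frame'][:,:,::-1])
    print(get('wrist').round(3).tolist())
E
python3 -c "from chk import *;chk('w3')"
```

```text
7.0667 [0.6108 0.0455 0.0376] [ 1.7998e+02 -2.0000e-02 -9.7300e+01] [-1.1 -0.9  1.2]
arc 0.324 r 0.1991 yaw want -97.17085991287094
[[0.587, -0.03, 0.017], [0.608, 0.03, 0.016], [0.601, 0.003, 0.015], [0.567, -0.058, 0.02]]
```

View pics/w3.png

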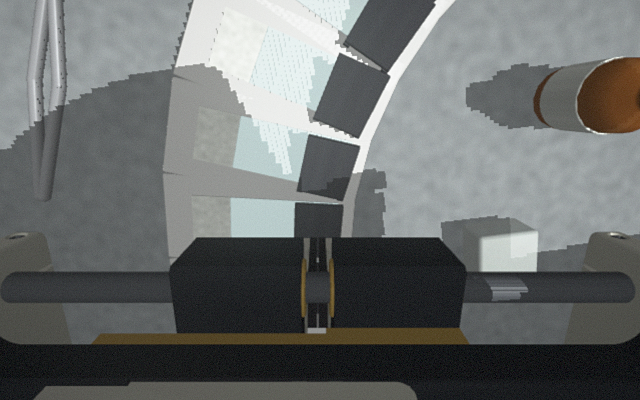

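The tray hasn't moved and the height is right (tips 18.6 mm above the bench), so I'll continue along the arc.

Call:
play_rows:
  plan:
    - [0.7,0.02,0,0,0,2]
    - [0.7,0.02,0,0,0,2]
    - [0.7,0.02,0,0,0,2]
    - [0.7,0.02,0,0,0,2]
    - [0.7,0.02,0,0,0,2]
    - [0.7,0.02,0,0,0,2]
    - [0.7,0.02,0,0,0,2]
    - [0.7,0.02,0,0,0,2]
    - [0.7,0.02,0,0,0,2]
    - [0.7,0.02,0,0,0,2]
    - [0,0,0,0,0,0]
    - [0,0,0,0,0,0]
    - [0,0,0,0,0,0]

```text
clock: 8.25
tool_pos: [0.5892, -0.0207, 0.0375]
orientation: [180.0, -0.0, -117.3]
force: [0.2, -0.8, 0.4]
opening: 0.0002
gripper_force: 0.6
```

```bash
python3 -c "from chk import *;chk('w4')"
```

```text
8.25 [ 0.5892 -0.0207  0.0375] [ 1.7998e+02 -2.0000e-02 -1.1729e+02] [ 0.2 -0.8  0.4]
arc -0.029 r 0.1982 yaw want -117.3522269343581
[[0.582, -0.032, 0.016], [0.542, -0.087, 0.02], [0.608, 0.031, 0.014], [0.564, -0.058, 0.015]]
```

Call:
play_rows:
  plan:
    - [0.7,0.01,0,0,0,2]
    - [0.7,0.01,0,0,0,2]
    - [0.7,0.01,0,0,0,2]
    - [0.7,0.01,0,0,0,2]
    - [0.7,0.01,0,0,0,2]
    - [0.7,0.01,0,0,0,2]
    - [0.7,0.01,0,0,0,2]
    - [0.7,0.01,0,0,0,2]
    - [0.7,0.01,0,0,0,2]
    - [0.7,0.01,0,0,0,2]
    - [0.7,0.01,0,0,0,2]
    - [0.7,0.01,0,0,0,2]
    - [0.7,0.01,0,0,0,2]
    - [0.7,0.01,0,0,0,2]
    - [0,0,0,0,0,0]
    - [0,0,0,0,0,0]
    - [0,0,0,0,0,0]
    - [0,0,0,0,0,0]

```text
clock: 9.85
tool_pos: [0.526, -0.0932, 0.0375]
orientation: [-180.0, 0.0, -145.2]
force: [-0.7, -1.1, 0.5]
opening: 0.0007
gripper_force: 0.0
```

```bash
python3 - <<'E'
from chk import *
chk('w5')
s=snapshot('scene');f=s['frame'][160:280,260:420,::-1];cv2.imwrite('pics/s5.png',cv2.resize(f,None,fx=5,fy=5,interpolation=cv2.INTER_CUBIC)); print(get('scene').round(3).tolist())
E
```

```text
9.85 [ 0.526  -0.0932  0.0375] [-180.      0.   -145.22] [-0.7 -1.1  0.5]
arc -0.518 r 0.1987 yaw want -145.39680203244404
[[0.566, -0.056, 0.017]]
[[0.609, 0.033, 0.02], [0.611, 0.07, 0.016], [0.584, -0.031, 0.022], [0.596, -0.006, 0.016], [0.541, -0.084, 0.011], [0.569, -0.058, 0.013]]
```

View pics/s5.png

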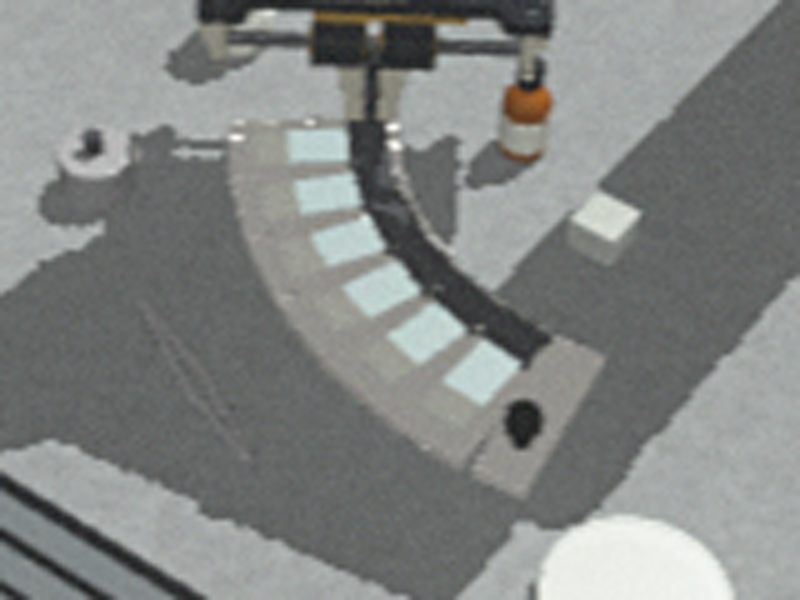

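The six tabs read as one flat, dark band from (375,130) to (540,350). I'll lift a little, staying under the 90 mm limit, and look again before clearing out.

Call:
play_rows:
  plan:
    - [0,0,-0.5,0,0,0]
    - [0,0,-1,0,0,0]
    - [0.5,0,-1.5,0,0,0]
    - [1,0,-1,0,0,0]
    - [1,0,0,0,0,0]
    - [1,0,0,0,0,0]
    - [0,0,0,0,0,0]
    - [0,0,0,0,0,0]

```text
clock: 10.72
tool_pos: [0.4958, -0.114, 0.0774]
orientation: [180.0, -0.0, -145.3]
force: [0.5, 0.7, 0.1]
opening: 0.0001
gripper_force: 0.0
```

```bash
python3 - <<'E'
from chk import *
chk('w6')
s=snapshot('scene');f=s['frame'][160:280,260:420,::-1];cv2.imwrite('pics/s6.png',cv2.resize(f,None,fx=5,fy=5,interpolation=cv2.INTER_CUBIC))
E
```

```text
10.7167 [ 0.4958 -0.114   0.0774] [ 1.7998e+02 -2.0000e-02 -1.4534e+02] [0.5 0.7 0.1]
arc -0.701 r 0.202 yaw want -155.85542029225653
[[0.543, -0.089, 0.016], [0.567, -0.058, 0.016]]
```

View pics/s6.png

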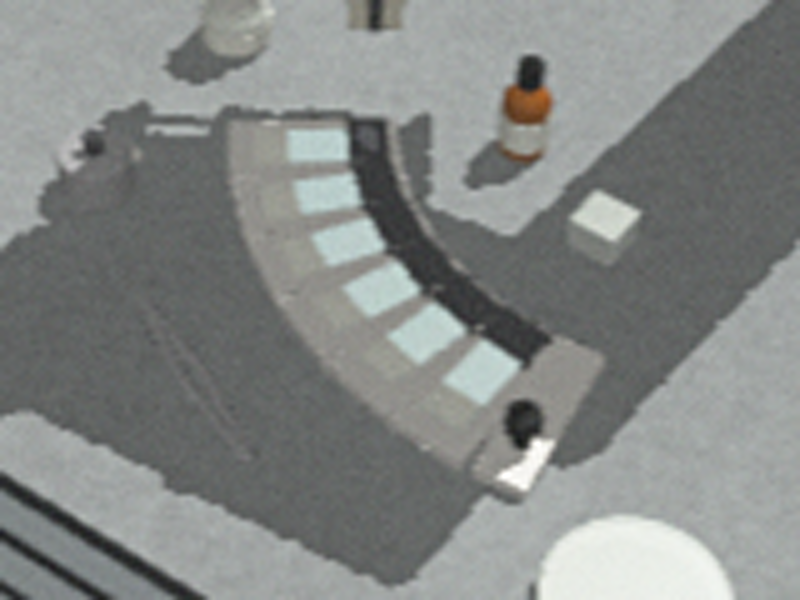

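All six tabs lie flat, including tab 6 at (370,135), and nothing else has moved. I'll retreat upward.

Call:
play_rows:
  plan:
    - [0,0,-2,0,0,0]
    - [0,0,-3,0,0,0]
    - [0,0,-3,0,0,0]
    - [0,0,-3,0,0,0]
    - [0,0,-3,0,0,0]
    - [0,0,-2,0,0,0]
    - [0,0,0,0,0,0]
    - [0,0,0,0,0,0]
    - [0,0,0,0,0,0]
    - [0,0,0,0,0,0]

```text
clock: 11.7
tool_pos: [0.4963, -0.1133, 0.2362]
orientation: [179.9, -0.1, -145.3]
force: [-0.1, -0.2, -0.7]
opening: 0.0004
gripper_force: 0.0
```

```bash
python3 -c "
from plant import *
print(get_obs()['tool_pos']);print(close_job())"
```

```text
[ 0.49629716 -0.11331088  0.23621855]
the job is handed in; nothing more can be done
None
```

I swept all six tabs flat from the knob end to the far end, with the tray and other things showing no visible movement, and handed in the job with the hand clear at 11.7 s; the hand-in returned no verdict.

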